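# Hold a gel cassette flush on a tilted light pad

## Task

Lift the tall glass gel cassette out of the rack and bring its lower part gently against the lit face of the tilted light pad, tilting it until it lies flush, square with the pad and covering the whole lit window, so that the bands can be read. The program finishes while holding: keep the cassette gripped in its upper half and lightly pressed flat against the pad, carried by the gripper alone. Do not push the pad out of its tilt setting, and leave the short cassettes and the jar where they are.

Things in the scene. Friction and masses are not known exactly. Their poses are not given: they have to be found in the camera images.
- cassette_mid (a point): centre (half-way up) of the tall gel cassette: glass sandwich with grey spacers along sides and bottom and dark bands inside, 100 mm wide, 150 mm tall, 8 mm thick, 0.19 to 0.3 kg, loose, upright in one of the rack's three slots. x: normal to its flat faces (alike; either may lie on the pad); y: along its width; z: up its height. Top edge 75 mm up z from here
- cassette_foot (a point): middle of the tall cassette's lower edge, 75 mm below cassette_mid, same axes
- pad_face (a point): centre of the front face of the light pad (white slab 150 wide, 96 tall, 14 mm thick), also centre of its pale, dark-rimmed lit window, 76 wide, 64 mm tall. Upper and lower edges 48 mm up and down the slope. The face looks away from the robot and upward; it leans back, top towards the robot, 15 to 35 degrees from upright. x: outward normal; y: level, along the width; z: up the slope. No ledge
- pad_top (a point): middle of the pad's upper edge, half-way through its thickness, same axes as pad_face
- pad: the tilting slab; origin on its level tilt axis, 110 mm above the bench, 7 mm behind pad_face, same axes. It keeps its tilt by friction (slips at about 2 N m). Nothing stands above or behind its upper edge: the cassette's upper end can stick out above it, with a finger behind the glass
- stand: the fixed yoke stand of the pad: grey base plate 130 x 190 x 10 mm and two side arms 8 mm thick, 126 mm tall, at 85 mm either side, with black knobs outside them reaching 101 mm either side; origin under the centre of the base; z up, y along the tilt axis
- rack: fixed white rack: base 140 x 124 x 8 mm with three slots, at -40, 0 and +40 mm along its x; each slot takes a cassette standing on the base (8 mm above the bench) between teeth that rise to 53 mm above the bench and leave 11 mm between them. Origin under the centre of the base; x across the slots, y along them, z up
- mini_a_mid (a point): centre of a short empty glass cassette, 100 x 80 x 8 mm, standing in another slot of the rack; to be left alone
- mini_b_mid (a point): centre of the other short empty glass cassette, 100 x 80 x 8 mm, standing in the rack's remaining slot; to be left alone
- bottle_mid (a point): centre of a closed brown glass jar, 60 mm across and 125 mm tall, standing on the bench; to be left alone
There are look-alikes about, which are no part of the job. There is more than one size of the stand; the one meant has the size given above.

How it is judged (in metres and radians):
On the way, in this order (a step that is already met when the one before it is completed fails the run):
1. the tall cassette is gripped and lifted clear of the rack's teeth (height (world z) of cassette_foot above 0.055 m and contact force between the fingers and cassette above 2 N), for 0.2 s.
2. it touches the light pad (contact force between cassette and pad above 0.5 N and contact force between the fingers and cassette above 2 N), for 0.1 s.
At the end, for the whole second after the job is handed in: Gripper alone holds the cassette, in its upper half, still on the pad with 0.7 to 25 N: faces within 1.4 deg, square within 0.1 rad, centred within 12 mm sideways, foot 31 mm or more below and middle above the window's centre; pad top moved under 4 mm, others under 20 mm (angle between the x axis of cassette_mid and the x axis of pad_face, either way round below 0.025 rad and angle between the z axis of cassette_mid and the z axis of pad_face, either way round below 0.1 rad and x of cassette_mid in the frame of pad_face between 0 and 0.007 m and y of cassette_mid in the frame of pad_face between -0.012 and 0.012 m and z of cassette_foot in the frame of pad_face below -0.031 m and z of cassette_mid in the frame of pad_face above 0 m and contact force between cassette and pad between 0.7 and 25 N and contact force between the fingers and cassette above 2 N and z of the grasp point in the frame of cassette_mid above 0 m and height (world z) of cassette_foot above 0.02 m and linear speed of cassette below 0.02 m/s and distance of pad_top from where it was at the start of the episode below 0.004 m and distance of each of mini_a_mid, mini_b_mid, bottle_mid from where it was at the start of the episode below 0.02 m); the arm keeps its last pose, push and grip.
It fails at once if the cassette is pressed hard against the pad (more than 40 N) (contact force between cassette and pad above 40 N).
It fails at once if the pad is pushed out of its tilt setting (upper edge moved more than 6 mm) (distance of pad_top from where it was at the start of the episode above 0.006 m).
It fails at once if a short cassette or the jar is disturbed (distance of any of mini_a_mid, mini_b_mid, bottle_mid from where it was at the start of the episode above 0.03 m).
It also fails if it takes over 42 s, if anything falls off the work surface, if the arm or the gripper's body presses on something with over 40 N, if the wrist force passes 120 N, or if a joint passes its speed limit or range.

## Robot

A 6-joint arm with a two-finger parallel gripper is mounted at the origin on the work surface. World frame = base frame: x ahead of the robot, y to its left, z up, the work surface at z = 0. Lengths are in m, angles in degrees, forces in N, time in s.
With the tool pointing down it reaches from about 0.4 to 0.825 m from the base axis. Payload 7 kg.
Tool frame: the origin (TCP) lies midway between the tips of the shut fingers; the grasp point (between the pads) lies 19 mm behind it (r.grasp_offset is the distance from the TCP to the grasp point, in m); z points along the fingers, x is the direction in which the jaws open and shut, and the axes are right-handed (so a half turn about z gives the same grasp; the last joint's range is limited). The gripper opens to 88 mm and grips with 3 to 60 N. Pads are 19 mm wide; open, the fingers measure 130 mm over their backs; the gripper's body (78 mm by 193 mm) begins 47 mm behind the grasp point.
Start: joints at [85.434, 20.546, 0.682, 0, -70.136, -16.507], TCP at [0.243, 0.63, 0.227] pointing down, gripper open.
Joint ranges: [-176.03, 176.03], [-82.01, 121.73], [-58.28, 71.71], [-173.87, 95.51], [-174.79, -0.11], [-173.66, 173.66]. Speed limits (degrees/s): [136.94, 136.94, 172.46, 180, 180, 180].

## Interface

Orientations are given as [roll, pitch, yaw] about the fixed x, y, z axes, in that order (R = Rz(yaw) Ry(pitch) Rx(roll)).
In Python, from plant import r gives the robot as it stands.
- The arm moves only by the tool step_arm, never from a script. Its argument "deltas" is a list of rows, each a list of 7 numbers: the turn, a rotation vector about the tool's x, y, z in rad, then the shift along the tool's x, y, z in mm, then the opening, from -1 (shut) to 1 (fully open), so that 0 is half open. In form: [[ax, ay, az, x, y, z, grip], ...]. A call has 1 to 10 rows; each row shifts and turns the pose as measured when the row begins, along the tool's axes as they then stand; what a row does not reach is not made up. A row lasts 1/10 s, in which the tool goes at most 50 mm and 8.59 degrees, less where a joint would pass 70% of its speed; a pose out of reach is approached as far as the arm can. A call with a gripper value outside its range is refused whole. The fingers move at their own pace and stop on an object; "squeeze" is the grip in N (left out, the last holds). Time passes only in rows, so rows that do not move let the fingers close. It gives the time, the measured TCP pose, the force and the opening at its end, in the units of the state.
- r.get_state(): the state, without advancing time (a new reading comes with each control period).
- r.capture(name): name is "scene" or "top"; returns the picture (384x512x3 uint8, red, green, blue); there is no depth.
- r.camera_info(name): a dict with "vertical_fov" (degrees; the focal length in pixels is half the picture's height over the tangent of half this angle, whatever the lens; pixels are square), "cx", "cy" (the principal point, pixels), "k1" (the pictures are not rectified: a ray, as slopes to the right and down, at radius r is drawn at 1 + k1 r^2 times it, then the intrinsics apply), "view" (4x4, takes a point from world to camera coordinates). Camera axes: x right, y down, z forward; pixel columns grow to the right and rows downward; lengths in m; the calibration is good to about 2 mm. A picture is of the moment at which its call begins. camera_info takes no time and is no camera call.
- r.close_job(): hands the job in, once; it reports no verdict.
The state is a dict: "time_s": time; "joints": joint angles; "qd": joint speeds; "joint_torque": joint torques, N m; "tcp_pos": TCP position; "eef_rot": TCP orientation; "contact_force": force on the tool from outside, world axes, zero at the start; "moment": the same for the moment, N m; "gripper_width": finger opening in m.
Only numpy, scipy, OpenCV 4.12 (cv2) and the standard library are available. Lean on these libraries where they do the work, as an engineer would, in place of code of your own. Each camera call takes 0.05 s, during which the arm holds its last target.

## Working session

There is one attempt and no reset: what is moved stays moved. The work goes in short steps, Python scripts to look and compute and a tool call to move; the robot and the scene stay as the last step left them, time stands still between calls to the robot, and variables do not carry over. Pictures are saved under pics/ and viewed, and the job is handed in when it is done.

Besides the shell and the picture viewer there is one more tool, called after "Call:" in YAML: its name, and indented under it one key for each argument. step_arm: Moves the arm, as the interface text tells. Its arguments: {"type":"object","properties":{"deltas":{"type":"array","items":{"type":"array","items":{"type":"number"}}},"squeeze":{"type":"number"}},"required":["deltas"]}

```bash
ls; mkdir -p pics; python3 - <<'E'
from plant import r
import cv2
for n in("scene","top"):
    cv2.imwrite(f"pics/{n}0.png",r.capture(n)[:,:,::-1]); print(n,r.camera_info(n))
print(r.get_state(), r.grasp_offset)
E
```

```text
pics
scene {'vertical_fov': 54.49821641293372, 'cx': 253.5910846000555, 'cy': 186.65729370955972, 'k1': -0.06770061208323082, 'view': array([[-0.72139434,  0.69252298,  0.00145891,  0.39123686],
       [ 0.40671441,  0.42537358, -0.80848049, -0.16147796],
       [-0.5605119 , -0.5826399 , -0.58852116,  1.13476906],
       [ 0.        ,  0.        ,  0.        ,  1.        ]])}
top {'vertical_fov': 53.596453142117255, 'cx': 256.9937953932187, 'cy': 192.35784248855705, 'k1': -0.0003572482074797856, 'view': array([[ 0.00867518, -0.99994374, -0.00610411,  0.01811042],
       [-0.98839526, -0.00764888, -0.15171123,  0.58434067],
       [ 0.151656  ,  0.00734939, -0.98840601,  0.83215911],
       [ 0.        ,  0.        ,  0.        ,  1.        ]])}
{'time_s': 0.1, 'joints': array([ 8.54327627e+01,  2.05848888e+01,  6.39393770e-01, -1.69821852e-02,
       -7.01356354e+01, -1.65090056e+01]), 'qd': array([ 0.03812939, -0.01592337,  0.14396288,  0.04301974, -0.01065299,
       -0.01003964]), 'joint_torque': array([-2.00586997e-03, -5.84160411e+01,  2.93750614e+01,  7.01549426e+00,
        1.01327710e-02, -5.57149258e-05]), 'tcp_pos': array([0.24258646, 0.62943869, 0.22574913]), 'eef_rot': array([-1.79992251e+02, -8.23229545e-02, -1.11082030e+02]), 'contact_force': array([-0.3351763 , -0.15141147, -0.734833  ]), 'moment': array([-0.05656646, -0.00998181, -0.02539456]), 'gripper_width': 0.08755421072773613} 0.0188
```

View pics/scene0.png

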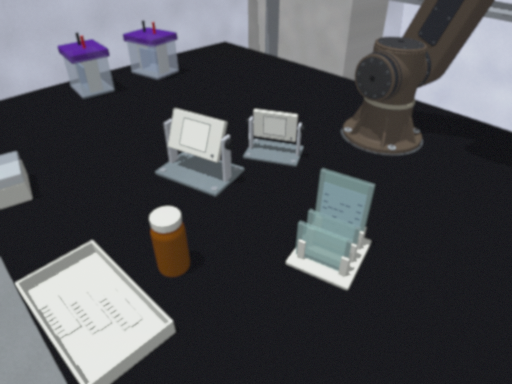

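View pics/top0.png

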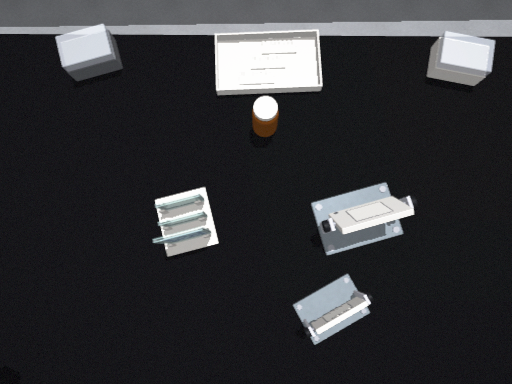

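The scene view shows the rack at about (330,235), with the tall banded cassette (345,195) in the slot nearest the robot and two short ones in front of it. There are two stands, a larger one at (200,150) and a smaller one at (275,135), and the jar is at (170,240). In the top view the rack is at (187,221), the larger stand at (357,218) and the smaller at (332,310).

Possible mix-ups:
- **Cassette:** tall (345,195), short (333,228) and (325,243).
- **Stand:** large (200,150), small (275,135).

I'll zoom in next and check sizes.

```bash
cat > h.py <<'E'
import numpy as np, cv2
def cam(n):
    from plant import r
    i=r.camera_info(n); f=192/np.tan(np.radians(i["vertical_fov"]/2)); return i,f
def ray(n,uv):
    i,f=cam(n); d=np.array([(uv[0]-i["cx"])/f,(uv[1]-i["cy"])/f])
    s=d.copy()
    for _ in range(20): s=d/(1+i["k1"]*(s@s))
    V=i["view"]; R=V[:3,:3]; o=-R.T@V[:3,3]; v=R.T@np.array([s[0],s[1],1]); return o,v/np.linalg.norm(v)
def onz(n,uv,z):
    o,v=ray(n,uv); return o+v*(z-o[2])/v[2]
def proj(n,P):
    i,f=cam(n); p=i["view"][:3,:3]@np.asarray(P,float)+i["view"][:3,3]; s=p[:2]/p[2]; s=s*(1+i["k1"]*(s@s)); return np.array([i["cx"],i["cy"]])+f*s
def tri(uv1,uv2):
    A=np.zeros((3,3));b=np.zeros(3);L=[]
    for n,uv in(("scene",uv1),("top",uv2)):
        o,v=ray(n,uv);M=np.eye(3)-np.outer(v,v);A+=M;b+=M@o;L.append((M,o))
    p=np.linalg.solve(A,b); return p,max(np.linalg.norm(M@(p-o)) for M,o in L)
def crop(img,x0,y0,w,h,s,out):
    c=cv2.resize(img[y0:y0+h,x0:x0+w],None,fx=s,fy=s,interpolation=cv2.INTER_CUBIC)
    for k in range(0,w,10):
        cv2.line(c,(k*s,0),(k*s,6 if k%50 else 14),(0,0,255),1)
        if (x0+k)%20==0: cv2.putText(c,str(x0+k),(k*s,20),0,.35,(0,0,255))
    for k in range(0,h,10):
        cv2.line(c,(0,k*s),(6,k*s),(0,0,255),1)
        if (y0+k)%20==0: cv2.putText(c,str(y0+k),(8,k*s+4),0,.35,(0,0,255))
    cv2.imwrite(out,c)
E
python3 - <<'E'
from h import *
s=cv2.imread("pics/scene0.png");t=cv2.imread("pics/top0.png")
crop(s,150,100,100,96,6,"pics/c1.png");crop(t,290,170,130,100,6,"pics/c2.png")
crop(s,280,160,110,130,4,"pics/c3.png");crop(t,140,175,90,90,6,"pics/c4.png")
E
```

```text
(no output)
```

View pics/c1.png

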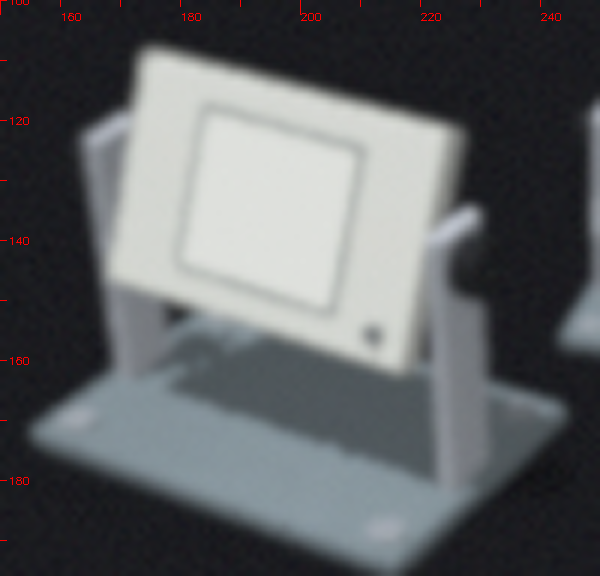

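View pics/c2.png

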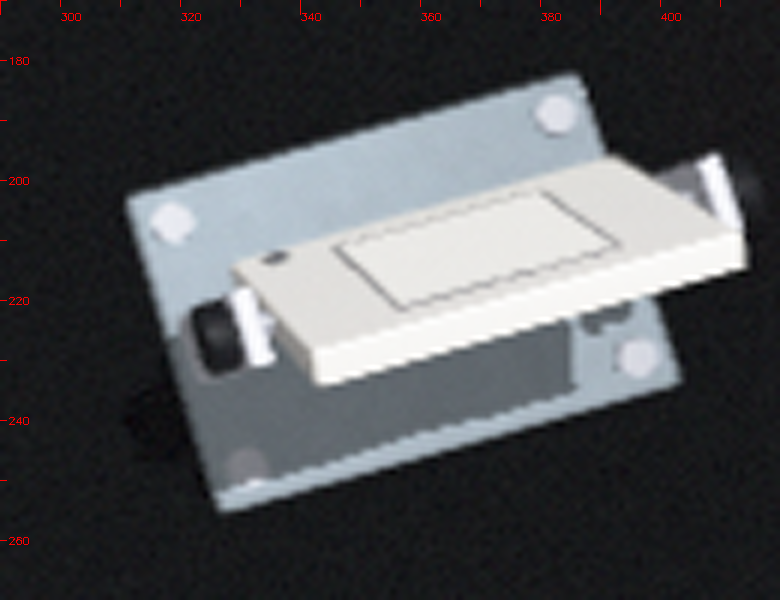

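View pics/c3.png

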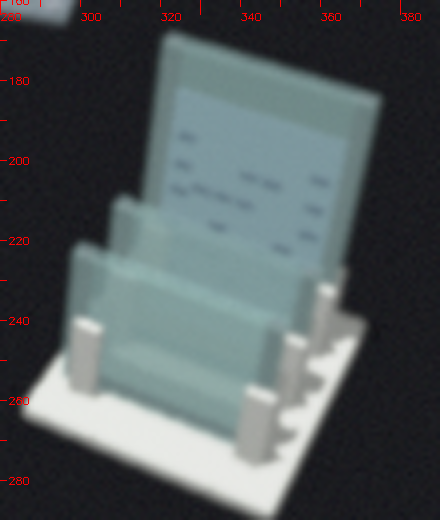

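View pics/c4.png

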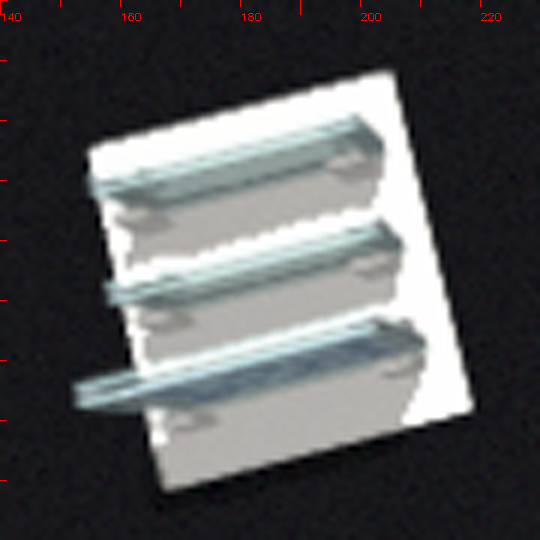

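```bash
cat > m.py <<'E'
from h import *
np.set_printoptions(precision=4,suppress=True)
def C(x0,y0,s): return lambda p: np.array([(p[0]+.5)/s-.5+x0,(p[1]+.5)/s-.5+y0])
c1=C(150,100,6);c2=C(290,170,6);c3=C(280,160,4);c4=C(140,175,6)
B=[onz("top",c2(p),.010)[:2] for p in((125,198),(578,72),(682,382),(222,512))]
print("stand base",B,[np.linalg.norm(B[i]-B[i-1]) for i in range(4)],"ctr",np.mean(B,0))
e=(B[0]-B[1])+(B[3]-B[2]);print("yaw axis",np.degrees(np.arctan2(e[1],e[0])))
K=[onz("top",c4(p),.008)[:2] for p in((88,148),(392,70),(474,408),(165,490))]
print("rack",K,[np.linalg.norm(K[i]-K[i-1]) for i in range(4)],"ctr",np.mean(K,0))
e=(K[0]-K[1])+(K[3]-K[2]);print("yaw slot dir",np.degrees(np.arctan2(e[1],e[0])))
W=[((205,102),(620,245)),((367,147),(400,312)),((333,318),(332,245)),((176,266),(543,188))]
F=[((148,45),(745,232)),((447,128),(310,347)),((408,375),(232,265)),((105,280),(612,155))]
for nm,L in(("win",W),("face",F)):
    P=[];
    for a,b in L:
        p,e=tri(c1(a),c2(b));P.append(p);print(nm,p,"res",e)
    P=np.array(P);print([np.linalg.norm(P[i]-P[i-1]) for i in range(4)],"ctr",P.mean(0))
    y=P[1]+P[2]-P[0]-P[3];z=P[0]+P[1]-P[2]-P[3];y/=np.linalg.norm(y);z/=np.linalg.norm(z)
    x=np.cross(y,z);x/=np.linalg.norm(x);print("x",x,"y",y,"z",z,"tilt",np.degrees(np.arcsin(x[2])),"yaw x",np.degrees(np.arctan2(x[1],x[0])))
for a in((166,33),(380,97)): print("cass top z=.158 scene",onz("scene",c3(a),.158))
for a in((74,385),(75,408),(385,320),(420,330)): print("cass top z=.158 top",onz("top",c4(a),.158))
E
python3 m.py
```

```text
stand base [array([ 0.5658, -0.1046]), array([ 0.6181, -0.2866]), array([ 0.4947, -0.322 ]), array([ 0.4428, -0.1408])] [np.float64(0.12817101250546056), np.float64(0.18938276043452326), np.float64(0.12833936314884542), np.float64(0.18856146996164888)] ctr [ 0.5304 -0.2135]
yaw axis 106.00899250048892
rack [array([0.5711, 0.2698]), array([0.6037, 0.1489]), array([0.4693, 0.1127]), array([0.4365, 0.2329])] [np.float64(0.1396481044189656), np.float64(0.12516445673079352), np.float64(0.13923182528736433), np.float64(0.12458951084595841)] ctr [0.5202 0.1911]
yaw slot dir 105.18632473474727
win [ 0.534  -0.2527  0.1455] res 0.0001007872639760282
win [ 0.5107 -0.1781  0.1441] res 0.0003122549475052387
win [ 0.5396 -0.1697  0.0825] res 0.0003985591433616567
win [ 0.561  -0.2471  0.0829] res 0.0004692205842859066
[np.float64(0.0683961665403313), np.float64(0.07815039060666595), np.float64(0.06862605417646696), np.float64(0.08032548739940226)] ctr [ 0.5363 -0.2119  0.1138]
x [0.8688 0.261  0.4208] y [-0.2827  0.9592 -0.0113] z [-0.4087 -0.1018  0.907 ] tilt 24.88703757325558 yaw x 16.722256389687693
face [ 0.5364 -0.2884  0.1599] res 0.0007691462043813341
face [ 0.4977 -0.1443  0.1598] res 0.0003444480139375136
face [ 0.5325 -0.1347  0.0689] res 0.0015944455304139013
face [ 0.5762 -0.2783  0.0692] res 0.00047728479196257003
[np.float64(0.09950558981863325), np.float64(0.1492414719863329), np.float64(0.09774384039242937), np.float64(0.15005944923682746)] ctr [ 0.5357 -0.2114  0.1145]
x [0.8847 0.2542 0.3907] y [-0.2755  0.9613 -0.0014] z [-0.378  -0.0994  0.9205] tilt 23.0009690558402 yaw x 16.02941639793458
cass top z=.158 scene [0.4914 0.128  0.158 ]
cass top z=.158 scene [0.4637 0.2251 0.158 ]
cass top z=.158 top [0.4727 0.2284 0.158 ]
cass top z=.158 top [0.4652 0.2277 0.158 ]
cass top z=.158 top [0.4948 0.1268 0.158 ]
cass top z=.158 top [0.4916 0.1151 0.158 ]
```

The larger stand's base measures 128 x 189 mm, so it is the right one. The tall banded cassette sits in the slot nearest the robot. The face centre agrees between the stand-based and window-based estimates, and the pad tilt comes out at about 23–24°. Next I turn the tool over the cassette.

Call:
step_arm:
  deltas:
    - [0,0,0.134,0,0,0,1]
    - [0,0,0.134,0,0,0,1]
    - [0,0,0.134,0,0,0,1]
    - [0,0,0.134,0,0,0,1]
    - [0,0,0.134,0,0,0,1]
    - [0,0,0.134,0,0,0,1]
    - [0,0,0.134,0,0,0,1]

```text
time_s: 0.8
tcp_pos: [0.2419, 0.6275, 0.2216]
eef_rot: [-179.6, -0.2, -166.8]
contact_force: [0.6, -0.0, -0.2]
gripper_width: 0.0873
```

```bash
cat > go.py <<'E'
# delta from present pose to target TCP pose, in tool axes
from h import *
from scipy.spatial.transform import Rotation as Ro
np.set_printoptions(precision=4,suppress=True)
def delta(pos,R):
    from plant import r
    s=r.get_state(); R0=Ro.from_euler("xyz",s["eef_rot"],degrees=True)
    print("t",s["time_s"],"pos",s["tcp_pos"],"rpy",s["eef_rot"],"F",s["contact_force"],"M",s["moment"],"w",s["gripper_width"])
    print("rotvec",(R0.inv()*R).as_rotvec(),"shift mm",R0.inv().apply(np.array(pos)-s["tcp_pos"])*1000)
E
python3 - <<'E'
from go import *
delta([.4824,.1777,.24],Ro.from_euler("xyz",[180,0,-164.8],degrees=True))
E
```

```text
t 0.8 pos [0.2419 0.6275 0.2216] rpy [-179.5644   -0.2435 -166.8365] F [ 0.5796 -0.0107 -0.2031] M [ 0.0767 -0.0121 -0.0194] w 0.08730783492943468
rotvec [-0.0075 -0.0044 -0.0355] shift mm [-131.692  -492.9306  -15.2044]
```

Call:
step_arm:
  deltas:
    - [0,0,-0.035,-13,-47,-3,1]
    - [0,0,0,-12,-47,-2,1]
    - [0,0,0,-12,-47,-2,1]
    - [0,0,0,-12,-47,-2,1]
    - [0,0,0,-12,-47,-2,1]
    - [0,0,0,-12,-47,-2,1]
    - [0,0,0,-12,-47,-2,1]
    - [0,0,0,-12,-47,-2,1]
    - [0,0,0,-12,-47,-2,1]
    - [0,0,0,-5,-30,0,1]

```text
time_s: 1.8
tcp_pos: [0.4694, 0.2068, 0.2403]
eef_rot: [-179.2, -0.5, -164.8]
contact_force: [0.0, 0.8, -0.8]
gripper_width: 0.088
```

```bash
python3 - <<'E'
from go import *
delta([.4824,.1777,.20],Ro.from_euler("xyz",[180,0,-164.8],degrees=True))
E
```

```text
t 1.8 pos [0.4694 0.2068 0.2403] rpy [-179.2137   -0.5005 -164.7759] F [ 0.0137  0.7634 -0.8247] M [ 0.145  -0.1129 -0.0622] w 0.08803058985634142
rotvec [-0.0137 -0.0087  0.0005] shift mm [ -5.2226 -30.9637  40.6647]
```

Call:
step_arm:
  deltas:
    - [-0.014,-0.009,0,-5,-31,15,1]
    - [0,0,0,0,0,15,1]
    - [0,0,0,0,0,10,1]
    - [0,0,0,0,0,0,1]

```text
time_s: 2.2
tcp_pos: [0.4837, 0.1721, 0.1993]
eef_rot: [180.0, 0.0, -165.1]
contact_force: [-0.5, 0.2, 0.4]
gripper_width: 0.0876
```

```bash
python3 - <<'E'
from go import *
from plant import r
delta([.4824,.1777,.109],Ro.from_euler("xyz",[180,0,-164.8],degrees=True))
s=r.capture("scene")[:,:,::-1].copy();t=r.capture("top")[:,:,::-1].copy()
crop(s,270,100,130,140,4,"pics/d1.png");crop(t,110,160,130,120,5,"pics/d2.png")
E
```

```text
t 2.2 pos [0.4837 0.1721 0.1993] rpy [ 179.9562    0.0239 -165.1485] F [-0.4872  0.1949  0.3794] M [ 0.0416  0.0218 -0.0062] w 0.08764163976030531
rotvec [ 0.0008  0.0004 -0.0061] shift mm [-0.1452  5.6799 90.3011]
```

View pics/d1.png

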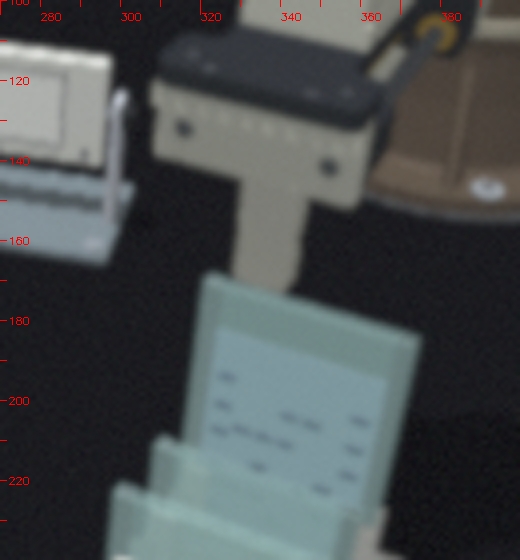

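View pics/d2.png

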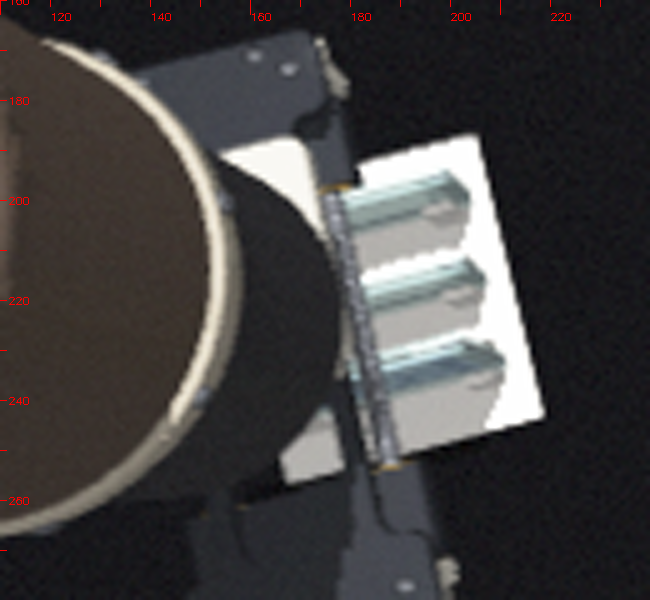

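The front finger hangs in front of the cassette at about (337,165), and the cassette top runs from (320,168) to (372,184). Alignment is good apart from a 5 mm sideways correction. Descending.

Call:
step_arm:
  deltas:
    - [0,0,-0.006,0,5,15,1]
    - [0,0,0,0,0,20,1]
    - [0,0,0,0,0,20,1]
    - [0,0,0,0,0,20,1]
    - [0,0,0,0,0,14,1]
    - [0,0,0,0,0,0,1]

```text
time_s: 2.9
tcp_pos: [0.4855, 0.1856, 0.1142]
eef_rot: [179.8, 0.6, -164.2]
contact_force: [0.3, -0.3, 0.3]
gripper_width: 0.0875
```

```bash
python3 - <<'E'
from go import *
from plant import r
delta([.4824,.1777,.109],Ro.from_euler("xyz",[180,0,-164.8],degrees=True))
s=r.capture("scene")[:,:,::-1].copy()
crop(s,270,100,130,140,4,"pics/e1.png")
for p in([.4824,.1777,.109],[.4824,.1777,.158]): print(proj("scene",p))
E
```

```text
t 2.9 pos [0.4855 0.1856 0.1142] rpy [ 179.7917    0.6454 -164.1708] F [ 0.2987 -0.2775  0.3409] M [ 0.0344  0.0255 -0.0099] w 0.08751354867862887
rotvec [0.0037 0.0112 0.011 ] shift mm [ 5.2068 -6.7845  5.0802]
[342.3127 198.4822]
[346.1534 176.9691]
```

View pics/e1.png

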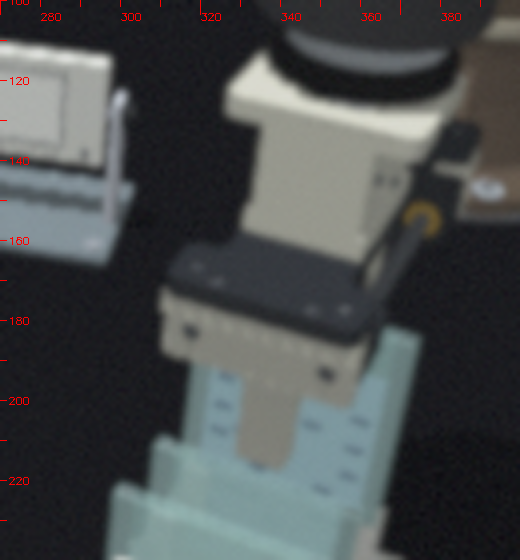

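Call:
step_arm:
  deltas:
    - [0.004,0.011,0.011,5,-7,4,1]
    - [0,0,0,0,0,0,1]
    - [0,0,0,0,0,0,1]

```text
time_s: 3.25
tcp_pos: [0.4843, 0.1791, 0.1136]
eef_rot: [179.9, 0.3, -164.7]
contact_force: [0.8, -0.6, 0.1]
gripper_width: 0.0876
```

```bash
python3 - <<'E'
from go import *
delta([.4824,.1777,.109],Ro.from_euler("xyz",[180,0,-164.8],degrees=True))
E
```

```text
t 3.25 pos [0.4843 0.1791 0.1136] rpy [ 179.9483    0.2569 -164.7214] F [ 0.7793 -0.5972  0.0783] M [ 0.0579 -0.149  -0.0027] w 0.0875691557152728
rotvec [0.0009 0.0045 0.0014] shift mm [ 2.178  -0.8615  4.6148]
```

Call:
step_arm:
  deltas:
    - [0,0.004,0,2,-1,5,1]
    - [0,0,0,0,0,0,-1]
    - [0,0,0,0,0,0,-1]
    - [0,0,0,0,0,0,-1]
    - [0,0,0,0,0,0,-1]
    - [0,0,0,0,0,0,-1]
    - [0,0,0,0,0,0,-1]
    - [0,0,0,0,0,0,-1]
  squeeze: 40

```text
time_s: 4.05
tcp_pos: [0.4832, 0.1778, 0.1096]
eef_rot: [179.9, 0.1, -164.7]
contact_force: [-0.9, 0.3, -0.8]
gripper_width: 0.0372
```

```bash
python3 - <<'E'
from go import *
delta([.4824,.1777,.109],Ro.from_euler("xyz",[180,0,-164.8],degrees=True))
E
```

```text
t 4.05 pos [0.4832 0.1778 0.1096] rpy [ 179.8934    0.139  -164.7387] F [-0.879   0.2645 -0.784 ] M [ 0.0894 -0.0166  0.0199] w 0.037177780951365265
rotvec [0.0019 0.0024 0.0011] shift mm [0.771  0.1515 0.5631]
```

Call:
step_arm:
  deltas:
    - [0,0,0,0,0,0,-1]
    - [0,0,0,0,0,0,-1]
    - [0,0,0,0,0,0,-1]
    - [0,0,0,0,0,0,-1]
    - [0,0,0,0,0,0,-1]
    - [0,0,0,0,0,0,-1]
    - [0,0,0,0,0,0,-1]

```text
time_s: 4.75
tcp_pos: [0.4827, 0.1776, 0.1095]
eef_rot: [179.9, 0.1, -164.8]
contact_force: [0.2, -1.1, 0.1]
gripper_width: 0.0076
```

```bash
python3 - <<'E'
from go import *
delta([.4824,.1777,.109],Ro.from_euler("xyz",[180,0,-164.8],degrees=True))
E
```

```text
t 4.75 pos [0.4827 0.1776 0.1095] rpy [ 179.899     0.0879 -164.7559] F [ 0.1797 -1.102   0.1324] M [ 0.1007  0.2172 -0.0491] w 0.0076183058281388254
rotvec [0.0018 0.0015 0.0008] shift mm [0.2891 0.1908 0.4908]
```

Call:
step_arm:
  deltas:
    - [0,0,0,0,0,-8,-1]
    - [0,0,0,0,0,-15,-1]
    - [0,0,0,0,0,-20,-1]
    - [0,0,0,0,0,-25,-1]
    - [0,0,0,0,0,-25,-1]
    - [0,0,0,0,0,-25,-1]
    - [0,0,0,0,0,-25,-1]
    - [0,0,0,0,0,-25,-1]
    - [0,0,0,0,0,-25,-1]
    - [0,0,0,0,0,-25,-1]

```text
time_s: 5.75
tcp_pos: [0.4787, 0.1745, 0.3333]
eef_rot: [-179.9, -0.6, -164.8]
contact_force: [0.7, -0.6, -2.6]
gripper_width: 0.0078
```

```bash
python3 - <<'E'
from go import *
from plant import r
delta([.4824,.1777,.30],Ro.from_euler("xyz",[180,0,-164.8],degrees=True))
s=r.capture("scene")[:,:,::-1].copy()
cv2.imwrite("pics/f1.png",s)
E
```

```text
t 5.75 pos [0.4787 0.1745 0.3333] rpy [-179.9379   -0.5869 -164.8273] F [ 0.6697 -0.5749 -2.6234] M [ 0.141  -0.1981  0.0143] w 0.007796883675806955
rotvec [-0.0011 -0.0102 -0.0005] shift mm [-4.7293  2.1312 33.2165]
```

View pics/f1.png

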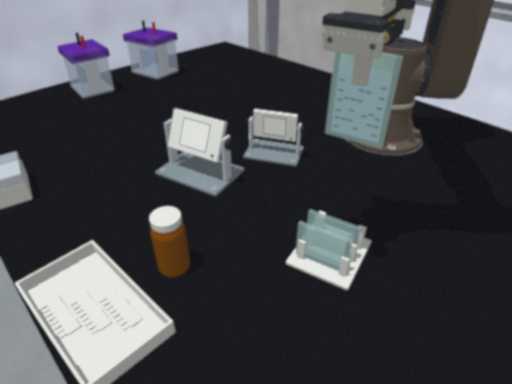

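The cassette is lifted (lower edge about (327,134)–(387,145)), and the two short ones are still in the rack. Next I measure how it sits in the fingers.

```bash
python3 - <<'E'
from h import *
s=cv2.imread("pics/f1.png"); crop(s,310,20,110,140,4,"pics/f2.png")
E
```

```text
(no output)
```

View pics/f2.png

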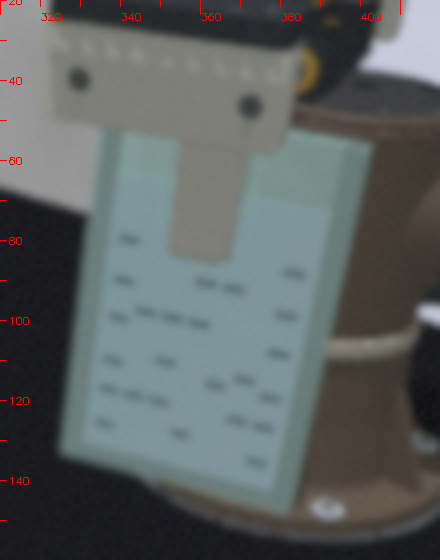

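```bash
python3 - <<'E'
from go import *
T=np.array([.4787,.1745,.3333]);Rt=Ro.from_euler("xyz",[-179.94,-.587,-164.83],degrees=True)
n=-Rt.apply([1,0,0]); q=T+n*.004
for nm,p in dict(BL=(60,455),BR=(290,513),TR=(372,143),fTL=(170,252),fTR=(233,258)).items():
    o,v=ray("scene",((p[0]+.5)/4-.5+310,(p[1]+.5)/4-.5+20))
    X=o+v*((q-o)@n)/(v@n); print(nm,Rt.inv().apply(X-T)*1000)
E
```

```text
BL [ -4.     -48.6802 102.1188]
BR [ -4.      52.1385 100.4564]
TR [ -4.      52.1191 -50.6204]
fTL [ -4.     -14.025    3.1636]
fTR [-4.     10.5974  0.4974]
```

```bash
cat >> go.py <<'E'
PC=np.array([.5366,-.2117,.1130])
def padR(t=23.5,yaw=16.0):
    a,b=np.radians(t),np.radians(yaw)
    x=np.array([np.cos(a)*np.cos(b),np.cos(a)*np.sin(b),np.sin(a)]);y=np.array([-np.sin(b),np.cos(b),0]);return np.stack([x,y,np.cross(x,y)],1)
def padtarget(x,y,z,up=0,t=23.5,yaw=16.0,tc=None):
    R=padR(tc if tc else t,yaw); P=padR(t,yaw)
    delta(PC+P@(np.array([x,y,z])/1000)+[0,0,up],Ro.from_matrix(np.stack([-R[:,0],R[:,1],-R[:,2]],1)))
E
python3 - <<'E'
from go import *
padtarget(40,-1.7,60,.12)
R=padR();print(PC+R@np.array([.04,-.0017,.06])+[0,0,.12])
print("jar",onz("top",(265,107),.125))
E
```

```text
t 5.8 pos [0.4805 0.175  0.3381] rpy [-179.976    -0.216  -164.8037] F [2.919  0.0655 3.4128] M [ 0.1791 -0.9444  0.0711] w 0.007747934150582909
rotvec [-0.0033 -0.4139 -0.0138] shift mm [  34.3163 -389.3404   34.4261]
[ 0.5493 -0.2098  0.304 ]
jar [0.7591 0.0066 0.125 ]
```

Call:
step_arm:
  deltas:
    - [0,0,0,2,-15,0,-1]
    - [0,0,0,3,-30,0,-1]
    - [0,0,0,4,-38,0,-1]
    - [0,0,0,4,-38,0,-1]
    - [0,0,0,4,-38,0,-1]
    - [0,0,0,4,-38,0,-1]
    - [0,0,0,4,-38,0,-1]
    - [0,0,0,4,-38,0,-1]
    - [0,0,0,4,-38,0,-1]
    - [0,0,0,3,-25,0,-1]

```text
time_s: 6.8
tcp_pos: [0.53, -0.1734, 0.3356]
eef_rot: [179.8, -0.5, -164.4]
contact_force: [0.2, 0.7, -3.4]
gripper_width: 0.008
```

```bash
python3 - <<'E'
from go import *
padtarget(40,-1.7,60,.12)
E
```

```text
t 6.8 pos [ 0.53   -0.1734  0.3356] rpy [ 179.8048   -0.5262 -164.433 ] F [ 0.1776  0.6781 -3.4469] M [ 0.1065 -0.0449 -0.0192] w 0.008034619619510915
rotvec [ 0.0018 -0.4193 -0.0082] shift mm [ -9.1854 -40.3885  31.4288]
```

Call:
step_arm:
  deltas:
    - [0,-0.08,0,-5,-12,0,-1]
    - [0,-0.1,0,-4,-12,0,-1]
    - [0,-0.1,0,0,-10,0,-1]
    - [0,-0.08,0,0,-5,0,-1]
    - [0,-0.05,0,0,0,0,-1]
    - [0,0,0,0,0,0,-1]

```text
time_s: 7.4
tcp_pos: [0.5434, -0.2176, 0.3284]
eef_rot: [179.7, 23.0, -165.0]
contact_force: [-0.0, 0.5, -2.6]
gripper_width: 0.0076
```

```bash
python3 - <<'E'
from go import *
padtarget(40,-1.7,60,.06)
E
```

```text
t 7.4 pos [ 0.5434 -0.2176  0.3284] rpy [ 179.6586   23.0182 -165.0258] F [-0.0139  0.4921 -2.5966] M [-0.4499  1.6918 -0.0447] w 0.007564766763026461
rotvec [-0.0011 -0.0084 -0.0165] shift mm [25.8531  5.4804 80.7833]
```

Call:
step_arm:
  deltas:
    - [0,-0.008,-0.016,6,3,15,-1]
    - [0,0,0,6,2,18,-1]
    - [0,0,0,6,0,18,-1]
    - [0,0,0,6,0,18,-1]
    - [0,0,0,2,0,10,-1]
    - [0,0,0,0,0,0,-1]

```text
time_s: 8.0
tcp_pos: [0.5449, -0.2125, 0.2408]
eef_rot: [-180.0, 22.8, -164.0]
contact_force: [-0.4, -0.3, -2.8]
gripper_width: 0.0077
```

```bash
python3 - <<'E'
from go import *
from plant import r
padtarget(40,-1.7,60)
cv2.imwrite("pics/g1.png",r.capture("scene")[:,:,::-1]);cv2.imwrite("pics/g2.png",r.capture("top")[:,:,::-1])
crop(cv2.imread("pics/g1.png"),130,40,130,150,4,"pics/g3.png");crop(cv2.imread("pics/g2.png"),280,160,150,110,5,"pics/g4.png")
E
```

```text
t 8.0 pos [ 0.5449 -0.2125  0.2408] rpy [-179.9778   22.8169 -164.0083] F [-0.3668 -0.2865 -2.7622] M [-0.4473  1.6681 -0.013 ] w 0.007696570768184364
rotvec [-0.0004 -0.0119 -0.0001] shift mm [17.4665  1.381  54.343 ]
```

View pics/g3.png

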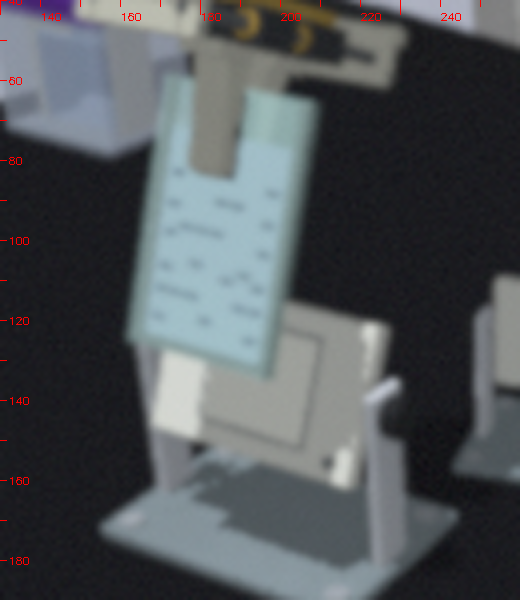

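View pics/g4.png

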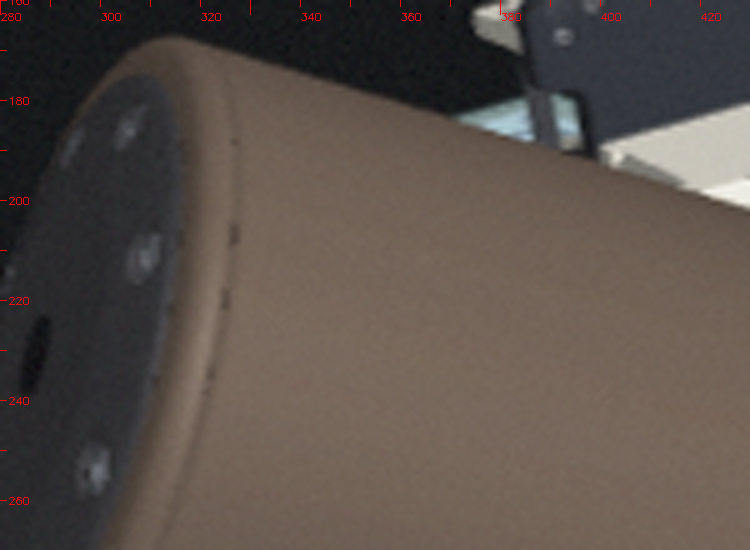

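The cassette hangs over the pad with its lower edge at about (162,125)–(196,134), parallel to the pad. The top view is blocked by the arm, so I continue on pose, force and the scene view.

Call:
step_arm:
  deltas:
    - [0,-0.01,0,4,1,15,-1]
    - [0,0,0,5,0,15,-1]
    - [0,0,0,5,0,15,-1]
    - [0,0,0,3,0,9,-1]
    - [0,0,0,0,0,0,-1]
    - [0,0,0,0,0,0,-1]

```text
time_s: 8.7
tcp_pos: [0.5555, -0.2118, 0.1928]
eef_rot: [-179.5, 24.0, -163.7]
contact_force: [-0.4, 0.7, -2.5]
gripper_width: 0.0081
```

```bash
python3 - <<'E'
from go import *
from plant import r
padtarget(15,-1.7,60)
cv2.imwrite("pics/h1.png",r.capture("scene")[:,:,::-1])
crop(cv2.imread("pics/h1.png"),130,70,110,125,5,"pics/h3.png")
E
```

```text
t 8.7 pos [ 0.5555 -0.2118  0.1928] rpy [-179.4536   24.0147 -163.6898] F [-0.4055  0.6927 -2.5231] M [-0.4017  1.6602 -0.0109] w 0.008123228849126585
rotvec [-0.0074  0.009   0.0049] shift mm [33.5301  3.8538  5.6442]
```

View pics/h3.png

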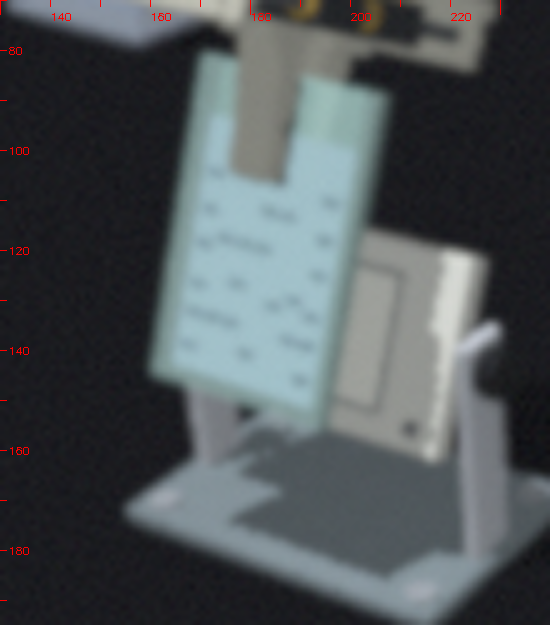

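Call:
step_arm:
  deltas:
    - [-0.007,0.009,0.005,8,3,3,-1]
    - [0,0,0,8,1,2,-1]
    - [0,0,0,8,0,0,-1]
    - [0,0,0,6,0,0,-1]
    - [0,0,0,0,0,0,-1]
    - [0,0,0,0,0,0,-1]

```text
time_s: 9.35
tcp_pos: [0.5279, -0.2157, 0.1771]
eef_rot: [-179.9, 23.6, -164.0]
contact_force: [-0.3, -0.3, -3.4]
gripper_width: 0.0079
```

```bash
python3 - <<'E'
from go import *
from plant import r
padtarget(4,-1.7,60)
cv2.imwrite("pics/i1.png",r.capture("scene")[:,:,::-1])
crop(cv2.imread("pics/i1.png"),130,70,110,125,5,"pics/i3.png")
E
```

```text
t 9.35 pos [ 0.5279 -0.2157  0.1771] rpy [-179.9298   23.6148 -164.0011] F [-0.2557 -0.2753 -3.4436] M [-0.4105  1.6687 -0.0196] w 0.007936334129266297
rotvec [-0.0012  0.002  -0.    ] shift mm [12.8488 -0.2606  2.5567]
```

View pics/i3.png

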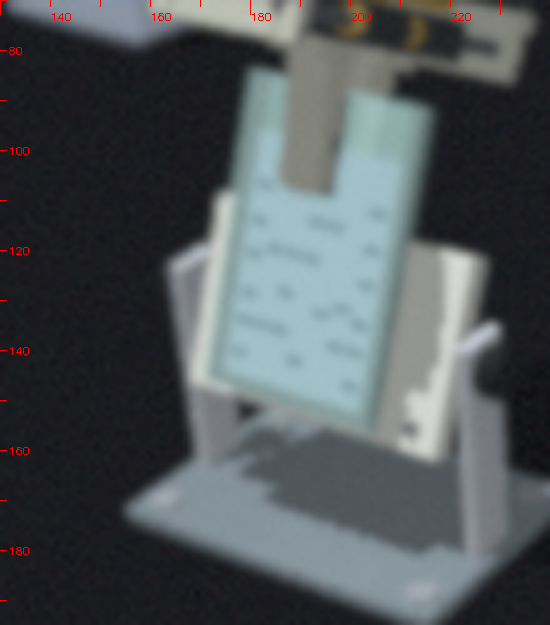

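Call:
step_arm:
  deltas:
    - [0,0.002,0,4,0,2,-1]
    - [0,0,0,3,0,0,-1]
    - [0,0,0,2,0,0,-1]
    - [0,0,0,0,0,0,-1]
    - [0,0,0,0,0,0,-1]

```text
time_s: 9.9
tcp_pos: [0.5206, -0.2179, 0.1714]
eef_rot: [-179.9, 23.5, -164.0]
contact_force: [0.3, 0.3, -3.4]
gripper_width: 0.0079
```

```bash
cat >> go.py <<'E'
def st():
    from plant import r
    F=[];M=[]
    s=r.get_state(); P=padR()
    q=P.T@(s["tcp_pos"]-PC)*1000
    print("t",s["time_s"],"tcp in pad mm",q,"rpy",s["eef_rot"],"Fpad",P.T@s["contact_force"],"Mpad",P.T@s["moment"],"w",s["gripper_width"])
E
python3 - <<'E'
from go import *
st()
E
```

```text
t 9.9 tcp in pad mm [ 7.6436 -1.5119 60.3234] rpy [-179.9179   23.5066 -163.9768] Fpad [-0.9942  0.1725 -3.227 ] Mpad [0.0823 1.7262 0.003 ] w 0.00785178804443415
```

Call:
step_arm:
  deltas:
    - [0,0,0,1,0,0,-1]
    - [0,0,0,1,0,0,-1]

```text
time_s: 10.1
tcp_pos: [0.519, -0.2184, 0.1707]
eef_rot: [-179.9, 23.5, -164.0]
contact_force: [-0.1, -0.3, -3.3]
gripper_width: 0.0077
```

```bash
python3 -c "
from go import *
st()"
```

```text
t 10.1 tcp in pad mm [ 5.8156 -1.5822 60.3459] rpy [-179.9065   23.5182 -163.9647] Fpad [-1.4718 -0.3159 -3.0008] Mpad [ 0.1148  1.7385 -0.0165] w 0.007747433807007377
```

Call:
step_arm:
  deltas:
    - [0,0,0,1,0,0,-1]

```text
time_s: 10.2
tcp_pos: [0.5181, -0.2186, 0.1703]
eef_rot: [-179.9, 23.5, -164.0]
contact_force: [0.6, 0.6, -4.1]
gripper_width: 0.0077
```

```bash
python3 -c "
from go import *
st()"
```

```text
t 10.2 tcp in pad mm [ 4.7954 -1.5725 60.343 ] rpy [-179.9023   23.5198 -163.9549] Fpad [-1.0031  0.4236 -4.0783] Mpad [0.0676 1.6862 0.0032] w 0.007668631810875154
```

Call:
step_arm:
  deltas:
    - [0,0,0,1,0,0,-1]

```text
time_s: 10.3
tcp_pos: [0.5175, -0.2189, 0.17]
eef_rot: [-179.9, 23.6, -164.0]
contact_force: [2.1, 1.9, -1.9]
gripper_width: 0.008
```

```bash
python3 -c "
from go import *
st()"
```

```text
t 10.3 tcp in pad mm [ 4.1036 -1.6656 60.3944] rpy [-179.8867   23.5617 -163.9549] Fpad [ 1.6403  1.2568 -2.7351] Mpad [0.4521 0.5863 0.0059] w 0.007980734577733257
```

Call:
step_arm:
  deltas:
    - [0,0,0,1,0,0,-1]

```text
time_s: 10.4
tcp_pos: [0.5173, -0.219, 0.1701]
eef_rot: [-179.9, 23.6, -163.9]
contact_force: [2.1, 2.4, -2.5]
gripper_width: 0.0079
```

```bash
python3 -c "
from go import *
from plant import r
st()
cv2.imwrite('pics/j1.png',r.capture('scene')[:,:,::-1])
crop(cv2.imread('pics/j1.png'),150,70,100,100,6,'pics/j3.png')"
```

```text
t 10.4 tcp in pad mm [ 3.9092 -1.7525 60.5114] rpy [-179.8615   23.6492 -163.9465] Fpad [ 1.4157  1.7052 -3.3782] Mpad [0.6294 0.1201 0.0113] w 0.007903283876034204
```

View pics/j3.png

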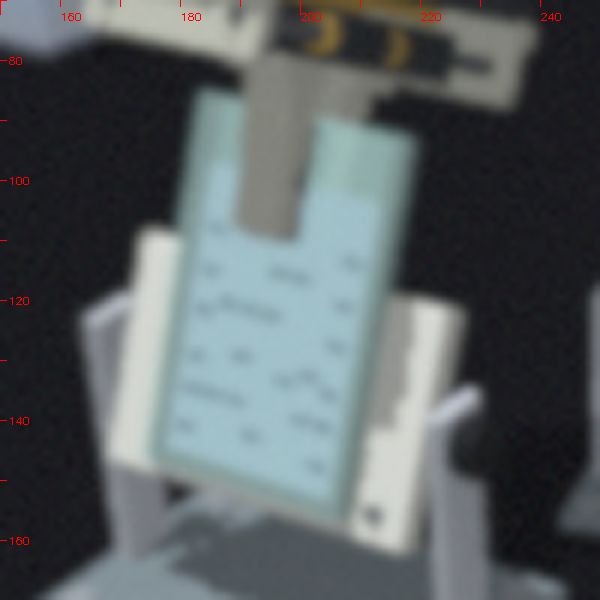

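Contact came at the predicted plane (x≈4 mm). I average force and moment readings over a few camera periods to judge where the contact is.

```bash
cat >> go.py <<'E'
def avg(n=6):
    from plant import r
    P=padR();F=[];M=[];X=[];A=[]
    for _ in range(n):
        r.capture("scene");s=r.get_state();F.append(P.T@s["contact_force"]);M.append(P.T@s["moment"]);X.append(P.T@(s["tcp_pos"]-PC)*1000)
        R=Ro.from_euler("xyz",s["eef_rot"],degrees=True).as_matrix();Q=P.T@R
        A.append(np.degrees([Q[2,0],-Q[0,2] ,Q[1,0]]))
    F,M,X,A=map(np.array,(F,M,X,A))
    print("t",s["time_s"],"F",F.mean(0),"sd",F.std(0),"M",M.mean(0),"sd",M.std(0),"\n X",X.mean(0),"ang",A.mean(0),"rpy",s["eef_rot"],"w",s["gripper_width"])
E
python3 -c "
from go import *
avg()"
```

```text
t 10.75 F [ 2.6334  1.2664 -4.3654] sd [0.6681 0.7594 0.322 ] M [ 0.6475 -0.0701  0.0555] sd [0.0354 0.2306 0.0154] 
 X [ 3.8888 -1.7567 60.5168] ang [-0.135  -0.1351 -0.0527] rpy [-179.8615   23.6271 -163.9411] w 0.007878476355584106
```

Call:
step_arm:
  deltas:
    - [0,-0.012,0,0.5,0,0,-1]

```text
time_s: 10.85
tcp_pos: [0.5166, -0.2191, 0.1696]
eef_rot: [-179.9, 24.3, -163.9]
contact_force: [-0.8, 0.0, -2.3]
gripper_width: 0.0077
```

```bash
python3 -c "
from go import *
avg(8)"
```

```text
t 11.25 F [ 0.5821  0.5147 -2.9328] sd [0.6238 0.3862 0.9213] M [0.3206 1.0829 0.032 ] sd [0.137  0.2312 0.0145] 
 X [ 2.8959 -1.7269 60.4982] ang [-0.7946 -0.7946 -0.0456] rpy [-179.8687   24.2781 -163.9409] w 0.008006542147855886
```

Call:
step_arm:
  deltas:
    - [0,0,0,1,0,0,-1]

```text
time_s: 11.35
tcp_pos: [0.5162, -0.2195, 0.1695]
eef_rot: [-179.8, 24.3, -163.9]
contact_force: [4.4, 2.5, -2.8]
gripper_width: 0.008
```

```bash
python3 -c "
from go import *
avg(10)"
```

```text
t 11.85 F [ 3.261   1.3187 -4.448 ] sd [0.5178 0.4135 0.6314] M [ 0.6788 -0.2687  0.0549] sd [0.0521 0.1937 0.05  ] 
 X [ 2.6206 -1.8171 60.535 ] ang [-0.8366 -0.8367 -0.0586] rpy [-179.8481   24.3307 -163.9317] w 0.007617933129857531
```

Call:
step_arm:
  deltas:
    - [0,-0.012,0,0.5,0,0,-1]

```text
time_s: 11.95
tcp_pos: [0.5157, -0.2196, 0.1693]
eef_rot: [-179.8, 25.0, -163.9]
contact_force: [1.7, 1.0, -1.6]
gripper_width: 0.0076
```

```bash
python3 -c "
from go import *
avg(10)"
```

```text
t 12.45 F [ 1.9111  0.7289 -3.0722] sd [0.576  0.3828 0.6772] M [0.378  0.6316 0.0692] sd [0.0559 0.1582 0.0291] 
 X [ 1.9929 -1.8468 60.5545] ang [-1.5192 -1.5193 -0.0611] rpy [-179.8454   25.0044 -163.9263] w 0.007946939745556337
```

Call:
step_arm:
  deltas:
    - [0,0,0,1,0,0,-1]

```text
time_s: 12.55
tcp_pos: [0.5156, -0.2197, 0.1693]
eef_rot: [-179.8, 25.1, -163.9]
contact_force: [7.5, 5.0, -2.0]
gripper_width: 0.0078
```

```bash
python3 -c "
from go import *
avg(10)"
```

```text
t 13.05 F [ 4.623   1.5768 -4.3408] sd [0.3942 0.2948 0.5063] M [ 0.7358 -0.3376  0.0622] sd [0.0329 0.0172 0.0361] 
 X [ 1.9296 -1.8664 60.5761] ang [-1.5895 -1.5896 -0.0732] rpy [-179.8286   25.0863 -163.9186] w 0.007797421465561331
```

Lever arm ΔMy/ΔFx went from about −0.45 (foot contact at ≤24.3°) to −0.35 (upper-edge contact at 25.1°). The two contact lines cross at about 24.7°, so I set that.

Call:
step_arm:
  deltas:
    - [0,0.007,0,0.8,0,0,-1]

```text
time_s: 13.15
tcp_pos: [0.5157, -0.2196, 0.1694]
eef_rot: [-179.8, 24.8, -163.9]
contact_force: [4.8, 3.8, -4.4]
gripper_width: 0.0075
```

```bash
python3 -c "
from go import *
avg(12)"
```

```text
t 13.75 F [ 4.0406  1.4504 -4.3442] sd [0.4258 0.472  0.5075] M [ 0.7266 -0.3072  0.0672] sd [0.0359 0.0315 0.0352] 
 X [ 2.0177 -1.8942 60.5775] ang [-1.2585 -1.2587 -0.0822] rpy [-179.8088   24.7642 -163.9108] w 0.008115718035580553
```

```bash
python3 -c "
from go import *
from plant import r
im=r.capture('scene')[:,:,::-1].copy();cv2.imwrite('pics/k1.png',im)
crop(im,150,70,100,100,6,'pics/k3.png')
st()
P=padR(24.7)
for y,z in((50,-41),(-50,-41),(50,48),(-50,48),(75,48),(-75,48),(75,-48),(-75,-48)): print(y,z,proj('scene',PC+P@np.array([0.008 if abs(y)==50 else 0,y/1000,z/1000])))
"
```

```text
t 13.8 tcp in pad mm [ 1.9899 -1.895  60.562 ] rpy [-179.8087   24.7602 -163.9096] Fpad [ 3.7899  0.9339 -4.1223] Mpad [ 0.6918 -0.3226  0.0575] w 0.007969540902695919
50 -41 [206.1203 156.829 ]
-50 -41 [173.2151 146.165 ]
50 48 [213.1966 119.3506]
-50 48 [179.2191 110.247 ]
75 48 [224.0954 121.8857]
-75 48 [173.3513 108.3107]
75 -48 [216.1746 162.3409]
-75 -48 [167.1457 146.2953]
```

View pics/k3.png

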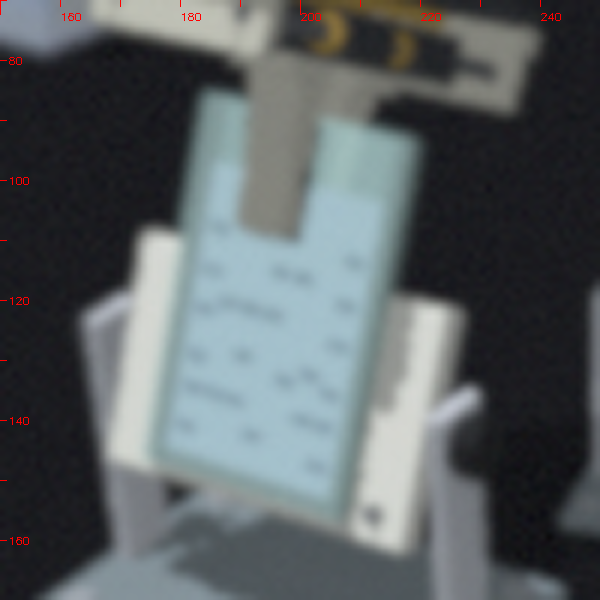

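View pics/k1.png

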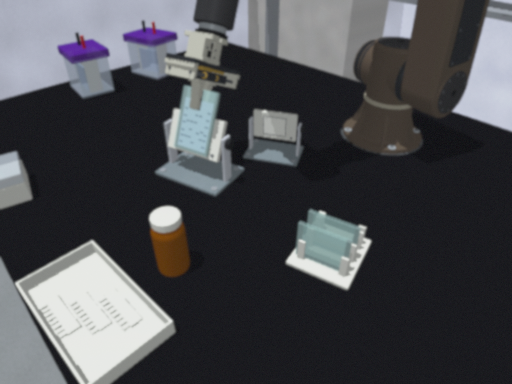

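The cassette lies on the pad, with its lower corners at about (174.6,146.6) and (207,156). The window is covered, and the jar and short cassettes look unmoved. I compare pad corners and the others with the first picture.

```bash
python3 -c "
from go import *
a=cv2.imread('pics/scene0.png');b=cv2.imread('pics/k1.png')
for nm,(x,y,w,h) in dict(padTL=(166,100,14,14),padleft=(160,105,14,45),padBR=(210,150,14,18),jar=(145,200,50,80),rack=(280,225,95,65)).items():
    A=a[y:y+h,x:x+w].astype(np.float32).mean(2);B=b[y:y+h,x:x+w].astype(np.float32).mean(2)
    print(nm,cv2.phaseCorrelate(A,B),np.abs(A-B).mean())
crop(np.vstack([a[100:165,155:235],b[100:165,155:235]]),0,0,80,130,4,'pics/cmp.png')
"
```

```text
padTL ((0.3262925622585193, 0.5073998210494688), 0.9879567021793789) 3.2823124
padleft ((0.4210810530956959, 0.4640202495798178), 1.0046713097890219) 1.247619
padBR ((0.7071907540092761, 0.0074568062531579216), 0.977760175201628) 2.2380953
jar ((0.012985641428279848, 0.01369535284019463), 1.0665893647670746) 1.3595834
rack ((0.05952374029933338, -0.05878816309709123), 0.932882026941688) 2.859379
```

View pics/cmp.png

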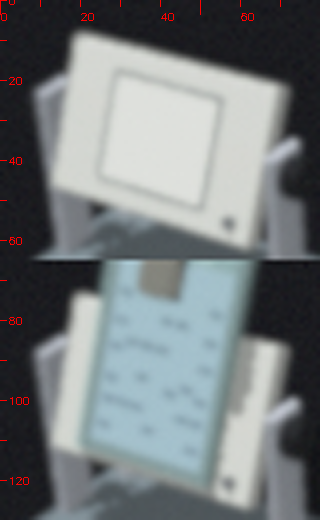

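```bash
python3 -c "
from go import *
from plant import r
avg(4)
print(r.close_job())
st()"
```

```text
t 14.0 F [ 3.8501  1.5402 -5.0857] sd [0.7105 0.3129 0.2749] M [ 0.7364 -0.3206  0.0523] sd [0.0344 0.018  0.0124] 
 X [ 2.0306 -1.8989 60.5823] ang [-1.2641 -1.2644 -0.0813] rpy [-179.8091   24.7624 -163.9098] w 0.008121958745386655
the job is handed in; nothing more can be done
None
the job is handed in; nothing more can be done
```

I handed the job in at about 14 s with the tall cassette held on the pad. No verdict is reported, so success is judged only from my own checks.

I gripped the tall cassette about 30 mm below its top edge, lifted it out of the rack and laid its lower part on the larger tilted pad. I then adjusted the tilt while touching until the contact load sat between the foot and the pad's upper edge, at about 24.7°.

**Last checks:**
- **Contact:** the press was about 5 N and steady. Both tilt and sideways moments put the load inside the contact area, which fits lying flush.
- **Position:** the foot is about 41 mm below the window's centre and the cassette is within about 3 mm of centre sideways.
- **Other objects:** in the scene picture the pad edges, jar and short cassettes look the same as at the start.

**Doubts:**
- My first estimate of the pad tilt varied from 23.0° to 24.9°; the contact readings settled it.
- A small-window image shift hinted at about 0.4 pixel of pad movement. The pixel difference along the pad's left edge was only 1.2 grey levels, so I took the shift as an artefact.
- A sideways force of about 1.5 N remained on the cassette.
- The top camera was blocked by the arm at the end, so that view gave no check.

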